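# Load the setting master into the comparator and cover its well

### The arm

A 6-joint arm with a two-finger parallel gripper is mounted at the origin on a cart in front of the work surface, level with it; the furniture and walls round the work are solid. World frame = base frame: x ahead of the robot, y to its left, z up, the work surface at z = 0. Lengths are in m, angles in rad, forces in N, time in s.
With the tool pointing down it reaches from about 0.375 to 0.925 m from the base axis. Payload 5.7 kg.
Tool frame: the origin (TCP) lies midway between the tips of the shut fingers; the grasp point (between the pads) lies 19 mm behind it; z points along the fingers, y is the line along which they close (so a half turn about z gives the same grasp; the last joint's range is limited). The gripper opens to 88 mm and grips with 3 to 60 N. Pads are 20 mm wide; open, the fingers measure 115 mm over their backs; the gripper's body (75 mm by 178 mm) begins 61 mm behind the grasp point.
Start: joints at [-1.429, 0.359, 1.51, -0, 1.272, -0.115], TCP at [0.152, -0.58, 0.223] pointing down, gripper open.
Joint ranges: [-2.97, 2.97], [-1.01, 2.36], [0.21, 2.38], [-0.96, 4.11], [0.2, 2.71], [-2.98, 2.98]. Speed limits (rad/s): [2.39, 2.39, 3.14, 3.14, 3.14, 3.14].

### API

Orientations are given as [roll, pitch, yaw] about the fixed x, y, z axes, in that order (R = Rz(yaw) Ry(pitch) Rx(roll)).
In Python, from station import robot gives the robot as it stands.
- The arm moves only by the tool move_arm, never from a script. Its argument "motion" is a list that holds one entry, the list of rows, each a list of 7 numbers: the shift along the tool's x, y, z in mm, then the turn, a rotation vector about the tool's x, y, z in degrees, then the closure, from 0 (fully open) to 1 (shut). A call has 1 to 20 rows; each row is the pose to reach, as a shift and turn from the pose commanded when the call began, along the tool's axes at that moment; what a row does not reach only later rows make up. A row lasts 1/10 s, in which the tool goes at most 50 mm and 8.59 degrees, less where a joint would pass 70% of its speed; a pose out of reach is approached as far as the arm can. A call with a gripper value outside its range is refused whole. The fingers move at their own pace and stop on an object; "newtons" is the grip in N (left out, the last holds). Time passes only in rows, so rows that repeat a pose let the fingers close. It gives the time, the measured TCP pose, the force, the opening and the grip force at its end, in the units of the state.
- robot.observe(): the state, without advancing time (a new reading comes with each control period).
- robot.snapshot(name): name is "side" or "top"; returns (picture, depth): 480x640x3 uint8, red, green, blue; 480x640 float32, m along the optical axis (not along the pixel's ray), 0 where there is no reading.
- robot.camera_params(name): a dict with "K" (3x3 intrinsics, pixels), "R" (3x3) and "t" (3): a world point X has camera coordinates R X + t. Camera axes: x right, y down, z forward; pixel columns grow to the right and rows downward; lengths in m; the calibration is good to about 2 mm. A picture is of the moment at which its call begins. camera_params takes no time and is no camera call.
- robot.job_done(): hands the job in; it is judged then, once.
The state is a dict: "time_s": time; "joints": joint angles; "joint_velocities": joint speeds; "joint_efforts": joint torques, N m; "tool_pos": TCP position; "orientation": TCP orientation; "contact_force": force on the tool from outside, world axes, zero at the start; "torque": the same for the moment, N m; "opening": finger opening in m; "grip_force": force on a finger pad.
Only numpy, scipy, OpenCV 4.12 (cv2) and the standard library are available. Lean on these libraries where they do the work, as an engineer would, in place of code of your own. Each camera call takes 0.05 s, during which the arm holds its last target. There are 200 camera calls.

### The job

Zero check at the leaning comparator: draw the steel setting master straight up out of its storage well by its stem, without forcing it, and lay it gently into the comparator's leaning V-rest below the dial gauge, so that it lies in the V with its foot down on the stop. Then put the round dust cover on the empty well so that it sits fully seated and level. Leave the two vials and the loupe where they stand.

Things in the scene. Friction and masses are not known exactly. Their poses are not given: they have to be found in the camera images.
- master: Steel setting master, 134 mm tall, 0.2-0.4 kg: body 32 mm dia. from 0 to 80 mm above its origin (foot chamfered 2.5 mm), then a dark stem 22 mm dia. from 80 to 134 mm, the only place to grip it in the well. Round: yaw is free. Origin: centre of its foot; z from foot to stem. Starts upright in the well of storage_block, foot 6 mm above the bench, stem top level with the rim.
- storage_block: Fixed aluminium block: square foot 110x110x82 mm, on it a round collar 108 mm outer, 88 mm inner diameter. In the floor of the collar (82 mm above the bench) is the snug blind bore, 34.4 mm diameter, down to 6 mm above the bench. Fingers fit beside the stem only upright, opened to well under 88 mm over their backs. Origin: centre of its underside on the bench, z up, on the well's axis.
- well_rim (a point): Centre of the collar's rim on top of storage_block, on the well's axis, 140 mm above the bench; the room for the fingers goes 58 mm down from here.
- v_rest: Comparator's fixed leaning V-block, 90 degree groove for a 32 mm round part. Origin: where the centre of the seated master's foot lies, on the stop plate, 36 mm above the bench. z: up along the seated master's axis, 35 degrees off vertical; x: out of the V's open side; y level. Groove from z = 4 to 72 mm, 66 mm wide, its back at x = -39 mm. The seated master's stem stands free above it.
- dial_tip (a point): Tip of the fixed dial gauge over the V's open side: at x = 25, y = 0, z = 38 mm in the v_rest frame, 9 mm clear of the seated master. Gauge stem and 49 mm dial go on from it to x = 125 mm, z 13 to 63 mm, held by a post at y = 30 mm. So the master goes in along the groove from above, leaning like it.
- dust_cover: Round grey cover, 0.15 kg, 54 mm tall: disc 104 mm dia. from 8 to 16 mm above its origin; under it a register 82 mm dia. (74 at its 4 mm chamfered foot) that drops 8 mm into the collar; on top a dark knob 22 mm dia. from 16 (flared foot to 19) to 54 mm. Origin: centre of the register's underside, z up. Starts upright on the bench. Seated, the disc lies on the rim, its origin 132 mm above the bench.
- vial_a: Bystander: sample vial, 21 mm diameter, 46 mm tall, standing. Origin: centre of its underside.
- vial_b: Bystander: sample vial, 21 mm diameter, 46 mm tall, standing. Origin: centre of its underside.
- loupe: Bystander: black stand loupe, 36 mm diameter, 32 mm tall, standing. Origin: centre of its underside.
Mind the look-alikes: they are no part of the job. Leave any green look-alike of the master alone.

How it is judged:
On the way, in this order (a step that is already met when the one before it is completed fails the run):
1. the master is lifted clear of the storage block (z of master in the frame of storage_block above 0.142 m), for 0.1 s.
2. the master lies in the V-rest with its foot on the stop, let go (distance between master and v_rest below 0.005 m and angle between the z axis of master and the z axis of v_rest, either way round below 0.06 rad and contact force between master and the fingers below 0.1 N), for 0.3 s.
At the end, for the whole second after the job is handed in: Master let go in the V-rest, foot within 5 mm of its seat on the stop, axis within 0.06 rad of the groove; dust cover let go on the storage block, within 5 mm of the well's axis, origin 129 to 135 mm above the block's underside, level within 0.035 rad; both at rest (distance between master and v_rest below 0.005 m and angle between the z axis of master and the z axis of v_rest, either way round below 0.06 rad and horizontal distance between dust_cover and storage_block below 0.005 m and z of dust_cover in the frame of storage_block between 0.129 and 0.135 m and angle between dust_cover's own z axis and vertical below 0.035 rad and linear speed of each of master, dust_cover below 0.01 m/s); the robot touches nothing.
It fails at once if the master is forced against its well (over 40 N) (contact force between master and storage_block above 40 N).
It fails at once if the master is driven hard into the V-rest (over 80 N) (contact force between master and v_rest above 80 N).
It fails at once if the master is dropped (let go and falling or sliding faster than 0.35 m/s) (contact force between master and the fingers below 0.1 N and linear speed of master above 0.35 m/s).
It fails at once if a vial or the loupe is pushed more than 30 mm from where it stood (distance of any of vial_a, vial_b, loupe from where it was at the start of the episode above 0.03 m).
It also fails if it takes over 64 s, if anything falls off the work surface, if the arm or the gripper's body presses on something with over 40 N, if the wrist force passes 120 N, or if a joint passes its speed limit or range.

## Working session

There is one attempt and no reset: what is moved stays moved. The work goes in short steps, Python scripts to look and compute and a tool call to move; the robot and the scene stay as the last step left them, time stands still between calls to the robot, and variables do not carry over. Pictures are saved under pics/ and viewed, at most 10 in all, crops included, and the job is handed in when it is done.

Besides the shell and the picture viewer there is one more tool, called after "Call:" as name(argument=value, ...) on one line, values as JSON. move_arm: Moves the arm, as the interface text tells. Its arguments: {"type":"object","properties":{"motion":{"type":"array","items":{"type":"array","items":{"type":"array","items":{"type":"number"}}}},"newtons":{"type":"number"}},"required":["motion"]}

```bash
ls; mkdir -p pics
python3 - <<'E'
from station import robot
import cv2,numpy as np
for n in("side","top"):
    p,d=robot.snapshot(n); c=robot.camera_params(n)
    np.savez(f"{n}0.npz",p=p,d=d,**c)
    cv2.imwrite(f"pics/{n}0.png",p[:,:,::-1])
    print(n,c["K"].round(1).tolist(),(-c["R"].T@c["t"]).round(3),c["R"].round(3).tolist())
print(robot.observe())
E
```

```text
pics
side [[575.5, 0.0, 323.3], [0.0, 575.5, 244.4], [0.0, 0.0, 1.0]] [-0.496  0.343  0.707] [[-0.24, -0.971, -0.014], [-0.472, 0.129, -0.872], [0.848, -0.203, -0.489]]
top [[524.9, 0.0, 313.0], [0.0, 524.9, 235.9], [0.0, 0.0, 1.0]] [0.16  0.082 0.989] [[-0.013, -1.0, 0.003], [-0.915, 0.011, -0.404], [0.404, -0.008, -0.915]]
{'time_s': 0.1, 'joints': array([-1.42908763e+00,  3.59387573e-01,  1.51134091e+00,  2.60500755e-05,
        1.27247188e+00, -1.15092333e-01]), 'joint_velocities': array([-0.00129035, -0.00278258, -0.00206978, -0.00064129,  0.00076073,
        0.00058365]), 'joint_efforts': array([ 1.02951119e-03, -5.16354811e+01, -2.71406239e+01,  6.76742219e-02,
        2.76586879e-02, -4.03858212e-05]), 'tool_pos': array([ 0.15231056, -0.5797032 ,  0.22191431]), 'orientation': array([-3.13999844e+00, -2.09349256e-04,  2.56793190e-01]), 'contact_force': array([ 0.04554315, -0.31980254, -0.28910132]), 'torque': array([ 0.00543136, -0.01178111,  0.02019567]), 'grip_force': 0.0, 'opening': 0.087780220100512}
```

View pics/top0.png

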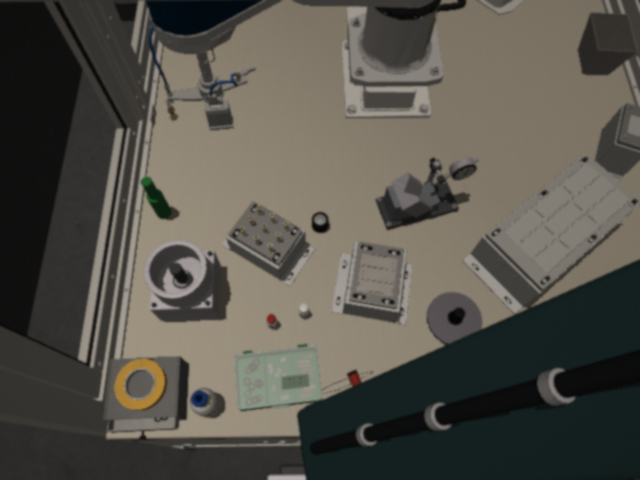

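View pics/side0.png

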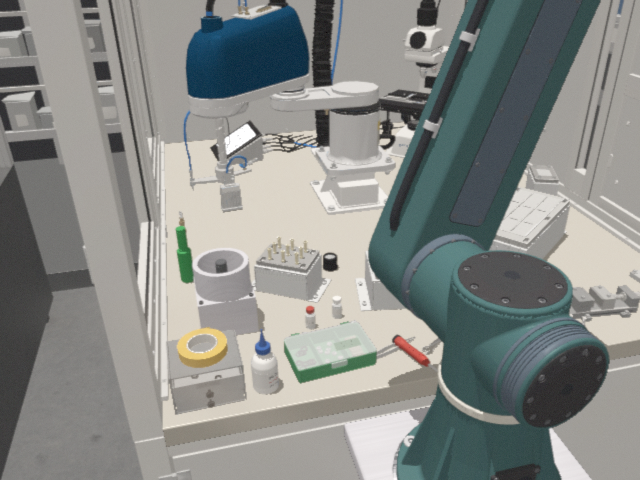

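The top picture shows the collar at (177,273), the cover at (455,318), the V-rest at (415,195) with the dial at (463,168), the vials at (272,320) and (305,311), the loupe at (320,221) and the green look-alike at (155,198). The side picture confirms the well at (222,270), and the arm hides the V-rest there.

```bash
cat > h.py <<'E'
import numpy as np,cv2
def load(n,tag="0"):
    z=np.load(f"{n}{tag}.npz"); return z["p"],z["d"],z["K"],z["R"],z["t"]
def cloud(n,tag="0"):
    p,d,K,R,t=load(n,tag)
    v,u=np.mgrid[:480,:640]
    c=np.stack([(u-K[0,2])/K[0,0]*d,(v-K[1,2])/K[1,1]*d,d],-1)
    X=(c-t)@R; X[d==0]=np.nan
    return p,X
def ray(n,u,v,z,tag="0"):
    p,d,K,R,t=load(n,tag); o=-R.T@t
    r=R.T@np.array([(u-K[0,2])/K[0,0],(v-K[1,2])/K[1,1],1]); return o+r*(z-o[2])/r[2]
def circ(P):
    A=np.c_[2*P[:,:2],np.ones(len(P))]; s=np.linalg.lstsq(A,(P[:,:2]**2).sum(1),rcond=None)[0]
    return s[:2],np.sqrt(s[2]+s[0]**2+s[1]**2)
E
python3 - <<'E'
from h import *
p,X=cloud("top")
def box(r0,r1,c0,c1): return X[r0:r1,c0:c1].reshape(-1,3),p[r0:r1,c0:c1].reshape(-1,3)
P,C=box(238,305,140,215)
m=(P[:,2]>.132)&(P[:,2]<.148); Q=P[m]; print("rim",len(Q),np.median(Q[:,2]),Q.mean(0))
r=np.linalg.norm(Q[:,:2]-np.median(Q[:,:2],0),axis=1)
Q=Q[r>.03]; print(circ(Q), (Q.min(0)+Q.max(0))/2, Q.max(0)-Q.min(0))
P,C=box(288,350,420,490)
m=(P[:,2]>.011)&(P[:,2]<.021)&(C.sum(1)<330); Q=P[m]; print("disc",len(Q),(Q.min(0)+Q.max(0))/2,Q.max(0)-Q.min(0))
m=(P[:,2]>.045)&(P[:,2]<.06); Q=P[m]; print("knob",len(Q),(Q.min(0)+Q.max(0))/2,Q.max(0)-Q.min(0))
for n,(r0,r1,c0,c1) in dict(va=(311,330,264,282),vb=(302,320,297,313),lo=(208,235,308,332),peg=(200,275,222,312),blk=(240,318,335,412),green=(172,222,138,175),scara=(0,130,150,262),base=(0,115,340,445),big=(155,305,465,640)).items():
    P,C=box(r0,r1,c0,c1); Q=P[P[:,2]>.015]; print(n,np.nanmin(Q,0).round(3),np.nanmax(Q,0).round(3))
for n,u,v,z in (("topL",149,0,.14),):pass
g=cv2.resize(p[140:240,360:500],None,fx=5,fy=5,interpolation=cv2.INTER_CUBIC)
cv2.imwrite("pics/vrest.png",g[:,:,::-1])
s=X[150:225:5,375:480:7]
for row in s: print(' '.join(f"{x[0]*1000:.0f},{x[1]*1000:.0f},{x[2]*1000:.0f}" for x in row))
E
```

```text
rim 1313 0.14050057804220092 [0.47555582 0.31329122 0.13994272]
(array([0.47638358, 0.313038  ]), np.float64(0.04895517697563241)) [0.47779402 0.31361532 0.13863362] [0.10823654 0.10755176 0.01323781]
disc 1908 [ 0.41814725 -0.19070887  0.01604982] [0.09878662 0.10428884 0.00987036]
knob 120 [ 0.4163629  -0.19025823  0.05201288] [0.0213145  0.02075402 0.01317819]
va [0.402 0.145 0.015] [0.42  0.164 0.05 ]
vb [0.422 0.085 0.015] [0.44  0.104 0.051]
lo [0.602 0.045 0.015] [0.637 0.077 0.038]
peg [0.501 0.077 0.015] [0.645 0.243 0.107]
blk [ 0.413 -0.099  0.015] [0.552 0.02  0.091]
green [0.634 0.369 0.015] [0.736 0.445 0.139]
scara [0.765 0.154 0.015] [1.13  0.452 0.441]
base [ 0.879 -0.216  0.015] [1.111 0.022 0.309]
big [ 0.232 -0.598  0.015] [ 0.774 -0.058  0.744]
802,-67,2 803,-83,-1 802,-98,1 803,-114,-1 802,-129,0 800,-144,3 802,-160,-1 802,-176,-0 798,-190,5 801,-207,1 802,-223,-1 802,-238,-1 802,-254,-2 800,-269,1 799,-284,2
789,-66,1 788,-81,3 790,-97,0 790,-113,-1 788,-128,2 788,-143,1 786,-158,4 787,-174,3 787,-189,3 787,-205,3 788,-221,1 786,-235,3 785,-250,4 787,-267,1 786
[... 1555 characters left out ...]
1 674,-266,3
664,-58,4 660,-71,12 642,-80,47 628,-89,72 625,-102,78 622,-114,84 627,-130,74 630,-145,68 645,-167,39 659,-189,11 657,-202,15 654,-215,20 662,-235,3 664,-252,-1 664,-266,-1
655,-58,-1 648,-71,12 637,-82,34 622,-90,63 620,-103,67 623,-118,61 627,-134,53 632,-151,42 645,-172,15 646,-187,13 647,-202,10 647,-217,10 651,-234,3 652,-250,-0 650,-263,3
643,-57,-1 636,-70,12 632,-83,21 624,-94,36 627,-110,30 634,-127,16 630,-140,24 635,-157,12 635,-171,13 638,-188,5 639,-203,4 638,-217,4 640,-233,2 640,-248,1 641,-263,-1
629,-56,3 630,-71,1 625,-83,12 625,-98,12 624,-112,14 624,-127,13 625,-142,11 629,-158,1 629,-173,1 629,-188,1 628,-202,1 629,-217,1 629,-232,-1 629,-247,-1 630,-262,-4
```

View pics/vrest.png

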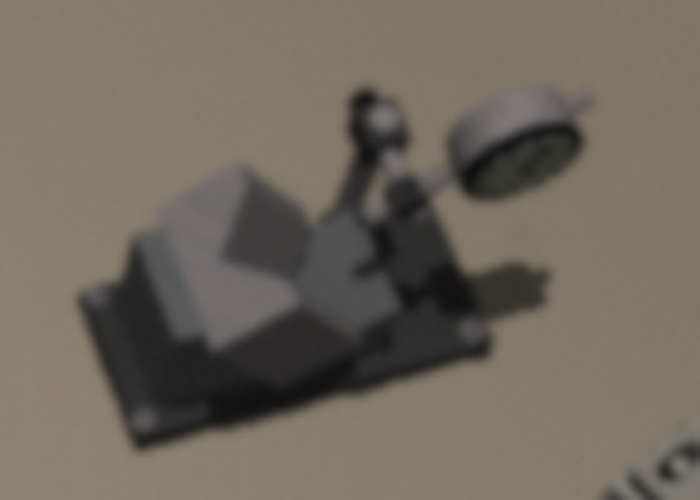

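The crop shows the V-block with its light top end face at (230,270), its groove faces either side of (300,275), the gray-green stop at (345,265) and the dial at (515,150). So the V opens to the right (world −y, slightly +x).

Run:
```python
from h import *
p,X=cloud("top")
P=X[160:222,378:445].reshape(-1,3); P=P[(P[:,2]>.022)&(P[:,2]<.1)&~np.isnan(P[:,0])&(P[:,1]>-.185)]
rng=np.random.default_rng(0)
for k in range(7):
    best=None
    for i in range(1500):
        a=P[rng.integers(len(P))]; near=P[np.linalg.norm(P-a,axis=1)<.02]
        if len(near)<6: continue
        b,c=near[rng.integers(len(near),size=2)]; n=np.cross(b-a,c-a); l=np.linalg.norm(n)
        if l<3e-5: continue
        n/=l; m=abs((P-a)@n)<.0025
        if best is None or m.sum()>best.sum(): best=m
    Q=P[best]; 
    for _ in range(3):
        c=Q.mean(0); n=np.linalg.svd(Q-c)[2][2]; n*=np.sign(n[2]); m=abs((P-c)@n)<.003; Q=P[m]
    print(len(Q),n.round(3),"tilt",np.degrees(np.arccos(n[2])).round(1),"yaw",np.degrees(np.arctan2(n[1],n[0])).round(1),"c",c.round(4),"d",(c@n).round(4))
    P=P[~m]
```

```text
562 [-0.137  0.509  0.85 ] tilt 31.8 yaw 105.0 c [ 0.6516 -0.1004  0.0818] d -0.0706
314 [-0.528 -0.744  0.409] tilt 65.9 yaw -125.4 c [ 0.667  -0.1256  0.0587] d -0.235
260 [-0.962 -0.273  0.005] tilt 89.7 yaw -164.2 c [ 0.6278 -0.1337  0.0581] d -0.5672
257 [-0.141  0.56   0.816] tilt 35.3 yaw 104.1 c [ 0.6704 -0.1654  0.0411] d -0.1538
204 [-0.272  0.962  0.033] tilt 88.1 yaw 105.8 c [ 0.6461 -0.0791  0.0513] d -0.2504
108 [0.962 0.272 0.019] tilt 88.9 yaw 15.8 c [ 0.6335 -0.1254  0.0446] d 0.5763
90 [ 0.576 -0.815  0.065] tilt 86.3 yaw -54.8 c [ 0.695  -0.1664  0.0801] d 0.541
```

```bash
cat >> h.py <<'E'
from scipy.spatial.transform import Rotation as Ro
VZ=np.array([-.155,.552,.819]);VX=np.array([.222,-.789,.574]);VY=np.array([.963,.271,0]);VA=np.array([.6698,-.1595,.036])
RUP=Ro.from_euler("xyz",[np.pi,0,np.radians(105.7)])
RV=RUP*Ro.from_rotvec([0,np.radians(-35),0])
def rel(p0,r0,*T):
    for p,r in T: print((r0.inv().apply(np.array(p)-p0)*1000).round(1),np.degrees((r0.inv()*r).as_rotvec()).round(2))
def cur():
    from station import robot
    o=robot.observe(); return o["tool_pos"],Ro.from_euler("xyz",o["orientation"])
E
python3 - <<'E'
from h import *
p0,r0=cur()
rel(p0,r0,([.5,-.25,.3],r0),([.4775,.3135,.26],RUP))
print(RV.apply([0,0,1]),RV.apply([0,1,0]))
for n,b in(("top",(255,290,163,195)),("side",(255,275,210,232))):
    p,d,K,R,t=load(n); g=p[b[0]:b[1],b[2]:b[3]].max(2); m=(g<75).astype(np.uint8)
    k,l,s,c=cv2.connectedComponentsWithStats(m); i=1+s[1:,4].argmax(); print(n,s[i],c[i]+[b[2],b[0]])
    print(g[::2,::2])
print("wall edge",ray("top",122,273,0),ray("top",107,430,0))
E
```

```text
[ 420.  -230.7  -77.6] [0. 0. 0.]
[ 541.4 -781.4  -36.7] [-6.000e-02 -8.000e-02 -9.099e+01]
[ 0.15521004 -0.5521773  -0.81915204] [9.62691746e-01 2.70600446e-01 1.11022302e-16]
top [  0   0  32  31 483] [176.48033126 268.42650104]
[[ 55  55  55  55  55  55  56  56  56  55  57  56  60  63  63  63]
 [ 54  54  54  54  54  54  57  57  64  75  86  92 118 123 117 100]
 [ 52  53  53  55  55  58  63  79 110 139 150 152 157 157 156 151]
 [ 53  53  55  57  60  65  91 128 153 159 160 159 160 159 160 160]
 [ 53  54  57  60  58  63  73  88 119 151 157 158 158 158 158 158]
 [ 54  59  61  58  53  53  53  53  63 120 156 159 159 159 159 160]
 [ 58  61  72  65  54  53  52  52  50  72 135 158 160 161 160 160]
 [ 62  69 117  97  55  53  53  53  46  35  87 135 150 160 163 162]
 [ 62  85 147 126  62  52  53  48  37  22  32  85 108 131 155 162]
 [ 65 111 159 151  89  45  40  34  23  18  18  49  72  82 131 161]
 [ 80 143 163 163 139  68  24  20  17  17  17  20  36  52  91 149]
 [110 160 166 166 156  95  34  18  17  18  18  16  29  47  56 124]
 [127 166 166 165 154 107  82  31  18  18  17  18  33  46  51 115
[... 250 characters left out ...]
91 123 148 160 167]
 [ 82 140 163 165 165 165 163 156 144 138 139 144 155 163 167 151]]
side [ 7  9  9  8 38] [222.15789474 267.73684211]
[[149 148 153 153 153 151 155 155 157 154 155]
 [148 149 153 150 153 151 154 155 157 161 162]
 [147 148 150 148 134 126 127 135 153 158 160]
 [151 152 148 125 125 126 125 121 132 157 160]
 [146 149 143 113 121 119 114  99 118 160 164]
 [150 151 145  84  80  74  73  70  97 159 163]
 [150 154 147  88  88  78  72  69  89 157 162]
 [150 148 149  88  72  75  72  70  85 154 161]
 [151 152 151 103  77  75  76  80 104 170 201]
 [212 189 184 165 160 179 193 228 229 230 228]]
wall edge [0.51986283 0.45559414 0.        ] [2.25385713e-01 4.42755976e-01 1.11022302e-16]
```

Call:
move_arm(motion=[[[420, -230, -80, 0, 0, 0, 0.3], [420, -230, -80, 0, 0, 0, 0.545], [420, -230, -80, 0, 0, 0, 0.545], [420, -230, -80, 0, 0, 0, 0.545], [420, -230, -80, 0, 0, 0, 0.545], [420, -230, -80, 0, 0, 0, 0.545], [420, -230, -80, 0, 0, 0, 0.545], [420, -230, -80, 0, 0, 0, 0.545], [420, -230, -80, 0, 0, 0, 0.545], [420, -230, -80, 0, 0, 0, 0.545], [541, -781, -37, 0, 0, -91, 0.545], [541, -781, -37, 0, 0, -91, 0.545], [541, -781, -37, 0, 0, -91, 0.545], [541, -781, -37, 0, 0, -91, 0.545], [541, -781, -37, 0, 0, -91, 0.545], [541, -781, -37, 0, 0, -91, 0.545], [541, -781, -37, 0, 0, -91, 0.545], [541, -781, -37, 0, 0, -91, 0.545], [541, -781, -37, 0, 0, -91, 0.545], [541, -781, -37, 0, 0, -91, 0.545]]])

```text
time_s: 2.1
tool_pos: [0.4792, 0.2489, 0.2643]
orientation: [-3.141, 0.0, 1.763]
contact_force: [0.5, 0.2, 0.0]
opening: 0.0397
grip_force: 0.0
```

Run:
```python
from h import *
print(ray("top",175.5,269,.14),ray("side",221,262,.14))
p0,r0=cur(); print(p0,r0.as_euler("xyz"))
rel(p0,r0,([.4775,.3135,.26],RUP))
```

```text
[0.47500272 0.31183465 0.14      ] [0.47375821 0.31431559 0.14      ]
[0.47918447 0.24894903 0.26431892] [-3.14123870e+00  7.85402584e-05  1.76314625e+00]
[63.7 10.7  4.3] [-0.02  0.   -4.68]
```

Call:
move_arm(motion=[[[63, 9, 4, 0, 0, -4.7, 0.545], [63, 9, 4, 0, 0, -4.7, 0.545], [63, 9, 4, 0, 0, -4.7, 0.545], [63, 9, 4, 0, 0, -4.7, 0.545]]])

```text
time_s: 2.5
tool_pos: [0.4769, 0.3094, 0.2604]
orientation: [-3.141, 0.001, 1.838]
contact_force: [0.7, -0.4, -0.2]
opening: 0.0398
grip_force: 0.0
```

Run:
```python
from h import *
from station import robot
p0,r0=cur(); print(p0,r0.as_euler("xyz"))
I=[]
for n in("side","top"):
    p,d=robot.snapshot(n); c=robot.camera_params(n); np.savez(f"{n}1.npz",p=p,d=d,**c)
    uv=c["K"]@(c["R"]@p0+c["t"]); print(n,"tcp px",uv[:2]/uv[2])
s=load("side","1")[0][150:320,160:290]; t=load("top","1")[0][190:320,110:240]
s=cv2.resize(s,(390,510)); t=cv2.resize(t,(390,390)); t=cv2.copyMakeBorder(t,0,120,0,0,0)
cv2.imwrite("pics/well1.png",np.hstack([s,t])[:,:,::-1])
```

```text
[0.47691944 0.30941065 0.26036422] [-3.14051497e+00  1.06784925e-03  1.83825161e+00]
side tcp px [216.88883405 204.2528513 ]
top tcp px [158.34126293 240.17636899]
```

View pics/well1.png

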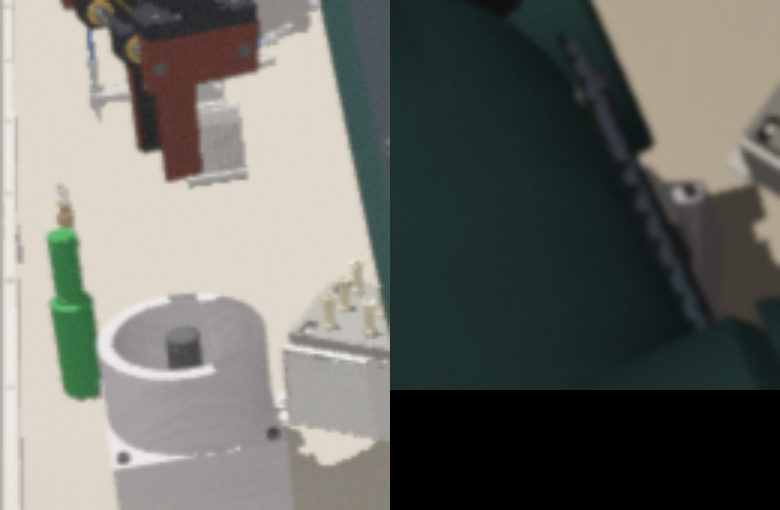

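The crop shows the well's stem top at (184,335) and the rim ellipse centred near (183,337) in crop pixels. The finger tips are around (169,165), about where the projected TCP should be.

Call:
move_arm(motion=[[[0, 0, 0, 0, 0, 0, 0.545], [0, 0, 0, 0, 0, 0, 0.545]]])

```text
time_s: 2.8
tool_pos: [0.4775, 0.3093, 0.261]
orientation: [3.141, 0.0, 1.837]
contact_force: [-0.3, 0.5, -0.3]
opening: 0.0398
grip_force: 0.0
```

Run:
```python
from h import *
print(ray("side",221.2,262,.14))
p0,r0=cur(); print(p0,r0.as_euler("xyz"))
rel(p0,r0,([.4755,.3133,.15],RUP),([.4755,.3133,.096],RUP))
```

```text
[0.47365661 0.31394286 0.14      ]
[0.4774716  0.3093072  0.26095461] [3.14138312e+00 4.30599556e-05 1.83682407e+00]
[  4.4  -0.9 111. ] [ 0.01  0.   -0.46]
[  4.4  -0.9 165. ] [ 0.01  0.   -0.46]
```

Call:
move_arm(motion=[[[4, -1, 0, 0, 0, -0.5, 0.545], [4, -1, 40, 0, 0, -0.5, 0.545], [4, -1, 80, 0, 0, -0.5, 0.545], [4, -1, 100, 0, 0, -0.5, 0.545], [4, -1, 115, 0, 0, -0.5, 0.545], [4, -1, 130, 0, 0, -0.5, 0.545], [4, -1, 145, 0, 0, -0.5, 0.545], [4, -1, 158, 0, 0, -0.5, 0.545], [4, -1, 165, 0, 0, -0.5, 0.545], [4, -1, 165, 0, 0, -0.5, 0.545], [4, -1, 165, 0, 0, -0.5, 0.545]]])

```text
time_s: 3.9
tool_pos: [0.4754, 0.3143, 0.096]
orientation: [3.141, -0.0, 1.848]
contact_force: [0.3, -1.3, -0.4]
opening: 0.0396
grip_force: 0.0
```

Call:
move_arm(motion=[[[0, 0, 0, 0, 0, 0, 0.65], [0, 0, 0, 0, 0, 0, 0.8], [0, 0, 0, 0, 0, 0, 0.8], [0, 0, 0, 0, 0, 0, 0.8], [0, 0, 0, 0, 0, 0, 0.8], [0, 0, 0, 0, 0, 0, 0.8]]], newtons=5)

```text
time_s: 4.5
tool_pos: [0.4759, 0.3145, 0.0962]
orientation: [3.14, -0.0, 1.848]
contact_force: [0.9, 0.6, 3.5]
opening: 0.0217
grip_force: 5.0
```

Call:
move_arm(motion=[[[0, 0, 0, 0, 0, 0, 0.85], [0, 0, 0, 0, 0, 0, 0.85], [0, 0, -1, 0, 0, 0, 0.85], [0, 0, -2, 0, 0, 0, 0.85], [0, 0, -3, 0, 0, 0, 0.85], [0, 0, -4, 0, 0, 0, 0.85], [0, 0, -4, 0, 0, 0, 0.85]]], newtons=25)

```text
time_s: 5.2
tool_pos: [0.4751, 0.3142, 0.0995]
orientation: [-3.141, -0.0, 1.848]
contact_force: [4.1, 2.9, -5.7]
opening: 0.0215
grip_force: 25.0
```

Call:
move_arm(motion=[[[0.5, 0.5, 0, 0, 0, 0, 0.85], [0.7, 0.8, -1, 0, 0, 0, 0.85], [0.7, 0.8, -3, 0, 0, 0, 0.85], [0.7, 0.8, -5, 0, 0, 0, 0.85], [0.7, 0.8, -8, 0, 0, 0, 0.85], [0.7, 0.8, -8, 0, 0, 0, 0.85]]])

```text
time_s: 5.8
tool_pos: [0.4752, 0.315, 0.1081]
orientation: [-3.141, -0.0, 1.847]
contact_force: [1.0, -0.2, -2.9]
opening: 0.0217
grip_force: 25.0
```

Call:
move_arm(motion=[[[0, 0, -5, 0, 0, 0, 0.85], [0, 0, -15, 0, 0, 0, 0.85], [0, 0, -25, 0, 0, 0, 0.85], [0, 0, -35, 0, 0, 0, 0.85], [0, 0, -45, 0, 0, 0, 0.85], [0, 0, -55, 0, 0, 0, 0.85], [0, 0, -65, 0, 0, 0, 0.85], [0, 0, -75, 0, 0, 0, 0.85], [0, 0, -85, 0, 0, 0, 0.85], [0, 0, -100, 0, 0, 0, 0.85], [0, 0, -120, 0, 0, 0, 0.85], [0, 0, -145, 0, 0, 0, 0.85], [0, 0, -165, 0, 0, 0, 0.85], [0, 0, -175, 0, 0, 0, 0.85], [0, 0, -175, 0, 0, 0, 0.85], [0, 0, -175, 0, 0, 0, 0.85]]], newtons=40)

```text
time_s: 7.4
tool_pos: [0.4752, 0.3148, 0.282]
orientation: [-3.141, 0.0, 1.847]
contact_force: [-0.9, -0.5, -2.6]
opening: 0.0218
grip_force: 40.0
```

Run:
```python
from h import *
p0,r0=cur(); print(p0)
g=VA+.09*VZ
rel(p0,r0,([.58,.1,.29],RUP),(g+.1*VZ,RV),(g+.05*VZ,RV),(g,RV)); print(g,g+.1*VZ)
```

```text
[0.47522415 0.31479124 0.28201768]
[-235.2   42.1   -8. ] [-0.06  0.01  0.15]
[-400.5   58.    90.4] [-1.000e-02 -3.499e+01  1.700e-01]
[-429.1   58.   131.3] [-1.000e-02 -3.499e+01  1.700e-01]
[-457.8   58.   172.3] [-1.000e-02 -3.499e+01  1.700e-01]
[ 0.65585 -0.10982  0.10971] [ 0.64035 -0.05462  0.19161]
```

Call:
move_arm(motion=[[[-20, 4, -8, 0, 0, 0, 0.85], [-50, 8, -8, 0, 0, 0, 0.85], [-85, 14, -8, 0, 0, 0, 0.85], [-120, 20, -8, 0, 0, 0, 0.85], [-155, 28, -8, 0, 0, 0, 0.85], [-190, 35, -8, 0, 0, 0, 0.85], [-220, 42, -8, 0, -2, 0, 0.85], [-250, 46, 0, 0, -6, 0, 0.85], [-275, 50, 12, 0, -11, 0, 0.85], [-300, 54, 25, 0, -16, 0, 0.85], [-325, 58, 40, 0, -21, 0, 0.85], [-350, 58, 55, 0, -26, 0, 0.85], [-370, 58, 68, 0, -30, 0, 0.85], [-390, 58, 80, 0, -33, 0, 0.85], [-400, 58, 88, 0, -35, 0, 0.85], [-400, 58, 90, 0, -35, 0.2, 0.85], [-400, 58, 90, 0, -35, 0.2, 0.85], [-400, 58, 90, 0, -35, 0.2, 0.85]]])

```text
time_s: 9.2
tool_pos: [0.641, -0.0535, 0.1928]
orientation: [3.14, 0.61, 1.843]
contact_force: [0.7, -0.5, -3.4]
opening: 0.0214
grip_force: 40.0
```

Run:
```python
from h import *
from station import robot
p0,r0=cur(); print(p0,robot.observe()["joints"].round(2)); g=VA+.09*VZ
rel(p0,r0,(g+.1*VZ,RV))
for n in("side","top"):
    p,d=robot.snapshot(n); c=robot.camera_params(n); np.savez(f"{n}2.npz",p=p,d=d,**c)
    for q in(p0,p0+r0.apply([0,0,.09]),VA): uv=c["K"]@(c["R"]@q+c["t"]); print(n,"px",(uv[:2]/uv[2]).round())
s=load("side","2")[0]; t=load("top","2")[0]
s=cv2.resize(s,(400,300)); t=cv2.resize(t[110:260,320:520],(400,300))
cv2.imwrite("pics/v2.png",np.hstack([s,t])[:,:,::-1])
```

```text
[ 0.64095174 -0.05345916  0.1927823 ] [ 0.15  0.46  1.61 -0.69  1.09  0.21]
[-0.1 -0.9  1.5] [ 0.05 -0.07 -0.07]
side px [376. 183.]
side px [394. 207.]
side px [412. 233.]
top px [385. 168.]
top px [406. 181.]
top px [426. 195.]
```

View pics/v2.png

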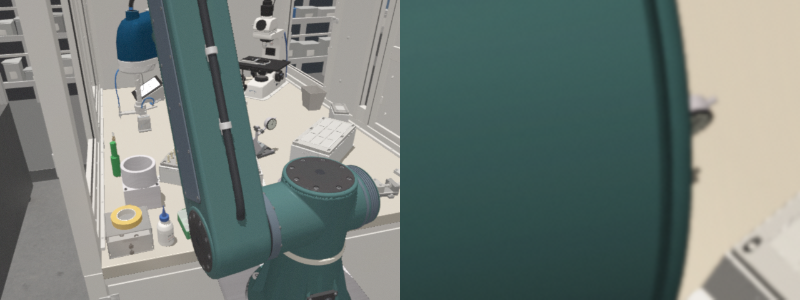

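Both views of the V are hidden by the arm here. The earlier side frame, taken over the well, may show the V, so I'll cross-check with that.

Run:
```python
from h import *
for n,tag in(("side","1"),("top","0")):
    p,X=cloud(n,tag); 
    P=X.reshape(-1,3); L=(P-VA)@np.c_[VX,VY,VZ]*1000
    ok=~np.isnan(L[:,0]); 
    b=ok&(abs(P[:,0]-.67)<.2)&(abs(P[:,1]+.2)<.15)&(P[:,2]<.006)&(P[:,2]>-.008); print(n,"bench",np.median(P[b,2]) if b.any() else None,ok.sum())
    m=ok&(L[:,2]>66)&(L[:,2]<78)&(L[:,0]>-38)&(L[:,0]<15)&(abs(L[:,1])<30); print("end face z (72)",m.sum(),np.median(L[m,2]))
    s=(L[:,0]-L[:,1])/2**.5; t=(L[:,0]+L[:,1])/2**.5
    for nm,s1,o in(("+y face (-16)",s,t),("-y face (-16)",t,s)):
        m=ok&(abs(s1+16)<5)&(L[:,2]>10)&(L[:,2]<66)&(abs(o)<14); print(nm,m.sum(),np.median(s1[m]))
    m=ok&(abs(L[:,2])<5)&(abs(L[:,1])<15)&(abs(L[:,0])<15); print("stop z(0)",m.sum(),np.median(L[m,2]))
    for sg in(1,-1):
        m=ok&(abs(L[:,1]-sg*33)<5)&(L[:,2]>10)&(L[:,2]<66)&(L[:,0]>-34)&(L[:,0]<10); print("side",sg*33,m.sum(),np.median(L[m,1]))
    uv=load(n,tag); q=uv[2]@(uv[3]@VA+uv[4]); print(q[:2]/q[2])
```

```text
side bench 8.877846610789833e-05 306001
end face z (72) 0 nan
+y face (-16) 0 nan
-y face (-16) 0 nan
stop z(0) 0 nan
side 33 0 nan
side -33 0 nan
[411.58504548 232.53953081]
top bench 0.0013058387825721374 305951
end face z (72) 462 72.66514249310427
+y face (-16) 159 -14.576025380959795
-y face (-16) 0 nan
stop z(0) 168 0.9211574251934338
side 33 11 29.84018322528548
side -33 206 -33.55434784435063
[425.89366633 194.82572285]
  return _methods._mean(a, axis=axis, dtype=dtype,
  ret = ret.dtype.type(ret / rcount)
```

Call:
move_arm(motion=[[[-4.5, -1.5, 0, 0, 0, 0, 0.85], [-4.5, -1.5, 10, 0, 0, 0, 0.85], [-4.5, -1.5, 20, 0, 0, 0, 0.85], [-4.5, -1.5, 28, 0, 0, 0, 0.85], [-4.5, -1.5, 36, 0, 0, 0, 0.85], [-4.5, -1.5, 44, 0, 0, 0, 0.85], [-4.5, -1.5, 52, 0, 0, 0, 0.85], [-4.5, -1.5, 60, 0, 0, 0, 0.85], [-4.5, -1.5, 60, 0, 0, 0, 0.85], [-4.5, -1.5, 60, 0, 0, 0, 0.85]]])

```text
time_s: 10.3
tool_pos: [0.6496, -0.0911, 0.1459]
orientation: [3.141, 0.611, 1.844]
contact_force: [-0.3, -0.2, -2.9]
opening: 0.0216
grip_force: 40.0
```

Free so far. Next I go down to about 6 mm above the stop, still off the groove faces.

Call:
move_arm(motion=[[[0, 0, 6, 0, 0, 0, 0.85], [0, 0, 12, 0, 0, 0, 0.85], [0, 0, 18, 0, 0, 0, 0.85], [0, 0, 24, 0, 0, 0, 0.85], [0, 0, 30, 0, 0, 0, 0.85], [0, 0, 35, 0, 0, 0, 0.85], [0, 0, 35, 0, 0, 0, 0.85], [0, 0, 35, 0, 0, 0, 0.85]]])

```text
time_s: 11.1
tool_pos: [0.6551, -0.1104, 0.1173]
orientation: [3.141, 0.611, 1.844]
contact_force: [-0.0, -0.4, -3.5]
opening: 0.0212
grip_force: 40.0
```

Call:
move_arm(motion=[[[1, 0, 0, 0, 0, 0, 0.85], [2, 0, 0, 0, 0, 0, 0.85], [3, 0, 0, 0, 0, 0, 0.85], [3, 0, 0, 0, 0, 0, 0.85], [3, 0, 0, 0, 0, 0, 0.85]]])

```text
time_s: 11.6
tool_pos: [0.6545, -0.1078, 0.1158]
orientation: [3.14, 0.611, 1.844]
contact_force: [-0.3, 0.2, -3.4]
opening: 0.0212
grip_force: 40.0
```

Call:
move_arm(motion=[[[0.5, 0, 0, 0, 0, 0, 0.85], [1, 0, 0, 0, 0, 0, 0.85], [1.5, 0, 0, 0, 0, 0, 0.85], [1.5, 0, 0, 0, 0, 0, 0.85]]])

```text
time_s: 12.0
tool_pos: [0.6542, -0.1073, 0.1154]
orientation: [3.141, 0.612, 1.843]
contact_force: [-0.2, -3.5, 0.8]
opening: 0.0217
grip_force: 40.0
```

Call:
move_arm(motion=[[[0, -0.2, 1, 0, 0, 0, 0.85], [0, -0.2, 2, 0, 0, 0, 0.85], [0, -0.2, 3, 0, 0, 0, 0.85], [0, -0.2, 4, 0, 0, 0, 0.85], [0, -0.2, 4, 0, 0, 0, 0.85]]])

```text
time_s: 12.5
tool_pos: [0.654, -0.1093, 0.1113]
orientation: [-3.141, 0.611, 1.844]
contact_force: [-3.2, -3.3, 0.4]
opening: 0.0215
grip_force: 40.0
```

Call:
move_arm(motion=[[[0, 0, 0.5, 0, 0, 0, 0.85], [0, 0, 1, 0, 0, 0, 0.85], [0, 0, 1.5, 0, 0, 0, 0.85], [0, 0, 1.5, 0, 0, 0, 0.85]]])

```text
time_s: 12.9
tool_pos: [0.6543, -0.1101, 0.1103]
orientation: [3.141, 0.611, 1.844]
contact_force: [-5.0, -2.8, 1.9]
opening: 0.0212
grip_force: 40.0
```

Call:
move_arm(motion=[[[0, -0.8, 0, 0, 0, 0, 0.85], [0, -0.8, 0.5, 0, 0, 0, 0.85], [0, -0.8, 1, 0, 0, 0, 0.85], [0, -0.8, 1, 0, 0, 0, 0.85]]])

```text
time_s: 13.3
tool_pos: [0.6543, -0.1103, 0.11]
orientation: [3.14, 0.611, 1.843]
contact_force: [-4.6, 0.1, 6.0]
opening: 0.0217
grip_force: 40.0
```

Call:
move_arm(motion=[[[0, 0, 0.5, 0, 0, 0, 0.85], [0, 0, 1, 0, 0, 0, 0.85], [0, 0, 1, 0, 0, 0, 0.85]]])

```text
time_s: 13.6
tool_pos: [0.6544, -0.1103, 0.1099]
orientation: [3.139, 0.611, 1.843]
contact_force: [-6.7, 4.5, 11.8]
opening: 0.0216
grip_force: 40.0
```

Call:
move_arm(motion=[[[0, -1, -0.5, 0, 0, 0, 0.85], [0, -1, -0.7, 0, 0, 0, 0.85], [0, -1, -0.7, 0, 0, 0, 0.85]]], newtons=10)

```text
time_s: 13.9
tool_pos: [0.6543, -0.1103, 0.1098]
orientation: [3.138, 0.611, 1.843]
contact_force: [-3.1, 3.2, 6.6]
opening: 0.0219
grip_force: 10.0
```

Forces are low with the foot on the stop, so I let go gently.

Call:
move_arm(motion=[[[0, 0, 0, 0, 0, 0, 0.75], [0, 0, 0, 0, 0, 0, 0.72], [0, 0, 0, 0, 0, 0, 0.68], [0, 0, 0, 0, 0, 0, 0.6], [0, 0, 0, 0, 0, 0, 0.5], [0, 0, 0, 0, 0, 0, 0.5], [0, 0, 0, 0, 0, 0, 0.5], [0, 0, 0, 0, 0, 0, 0.5]]], newtons=3)

```text
time_s: 14.7
tool_pos: [0.6533, -0.111, 0.1092]
orientation: [3.14, 0.611, 1.844]
contact_force: [-0.4, -0.1, 0.5]
opening: 0.0434
grip_force: 0.0
```

Run:
```python
from h import *
p0,r0=cur(); print((p0-VA)@np.c_[VX,VY,VZ]*1000)
R=RUP
rel(p0,r0,(p0+.075*VZ,r0),(p0+.15*VZ,r0),([.60,-.05,.3],R),([.4175,-.1905,.2],R),([.4175,-.1905,.035],R))
```

```text
[ 0.13536958 -2.80443785 89.30549527]
[  0.    0.1 -75. ] [0. 0. 0.]
[ 0.0e+00  1.0e-01 -1.5e+02] [0. 0. 0.]
[ -49.5  -34.6 -198.3] [ 0.05 34.99 -0.05]
[ -62.7 -248.4  -67.2] [ 0.05 34.99 -0.05]
[  31.9 -248.5   68. ] [ 0.05 34.99 -0.05]
```

Call:
move_arm(motion=[[[0, 0, -8, 0, 0, 0, 0.5], [0, 0, -20, 0, 0, 0, 0.5], [0, 0, -40, 0, 0, 0, 0.4], [0, 0, -70, 0, 0, 0, 0.4], [0, 0, -110, 0, 0, 0, 0.4], [0, 0, -150, 0, 0, 0, 0.4], [-10, -10, -180, 0, 8, 0, 0.4], [-20, -20, -190, 0, 16, 0, 0.4], [-35, -25, -195, 0, 24, 0, 0.4], [-49, -35, -198, 0, 32, 0, 0.4], [-49, -35, -198, 0, 35, 0, 0.4], [-49, -35, -198, 0, 35, 0, 0.4], [-49, -35, -198, 0, 35, 0, 0.4]]])

```text
time_s: 16.0
tool_pos: [0.5991, -0.0496, 0.2997]
orientation: [3.141, 0.001, 1.844]
contact_force: [0.4, 0.6, -0.3]
opening: 0.0528
grip_force: 0.0
```

Call:
move_arm(motion=[[[250, -80, 0, 0, 0, 0, 0.4], [250, -80, 0, 0, 0, 0, 0.4], [250, -80, 0, 0, 0, 0, 0.4], [250, -80, 0, 0, 0, 0, 0.4], [250, -80, 0, 0, 0, 0, 0.4], [250, -80, 0, 0, 0, 0, 0.4], [250, -80, 0, 0, 0, 0, 0.4], [250, -80, 0, 0, 0, 0, 0.4]]])

```text
time_s: 16.8
tool_pos: [0.4551, 0.1694, 0.2995]
orientation: [3.14, 0.001, 1.847]
contact_force: [-0.8, 1.0, -0.4]
opening: 0.0527
grip_force: 0.0
```

Run:
```python
from h import *
from station import robot
p0,r0=cur(); print(p0,r0.as_euler("xyz"))
for n in("side","top"):
    p,d=robot.snapshot(n); c=robot.camera_params(n); np.savez(f"{n}3.npz",p=p,d=d,**c)
p,X=cloud("top","3")
P=X.reshape(-1,3);C=p.reshape(-1,3).astype(int)
near=(abs(P[:,0]-.4175)<.08)&(abs(P[:,1]+.1905)<.08)
m=near&(P[:,2]>.012)&(P[:,2]<.021); Q=P[m]; print("disc",len(Q),(np.percentile(Q,1,0)+np.percentile(Q,99,0))/2)
m=near&(P[:,2]>.047)&(P[:,2]<.06); Q=P[m]; print("knob",len(Q),(Q.min(0)+Q.max(0))/2,Q.max(0)-Q.min(0))
L=(P-VA)@np.c_[VX,VY,VZ]*1000
m=(L[:,2]>76)&(L[:,2]<136)&(abs(L[:,0])<20)&(abs(L[:,1])<20); Q=L[m]
print("stem",len(Q),Q.min(0),Q.max(0))
for a in range(80,135,9):
    k=m&(abs(L[:,2]-a)<4.5); print(a,k.sum(),L[k].mean(0).round(1) if k.any() else "")
cv2.imwrite("pics/v3.png",np.hstack([cv2.resize(p[130:330,360:500],(420,600),interpolation=cv2.INTER_CUBIC),cv2.resize(load("side","3")[0],(370,278))[:,:].copy() if 0 else np.zeros((600,1,3),np.uint8)])[:,:,::-1])
```

```text
[0.45511819 0.16944581 0.29945848] [3.14010918e+00 1.19971397e-03 1.84660868e+00]
disc 2081 [ 0.41634515 -0.19073456  0.01694819]
knob 117 [ 0.41652591 -0.19019673  0.05316775] [0.02093175 0.02068386 0.01195505]
stem 319 [-13.18403051 -17.04236021  76.03360913] [ 17.32816022  12.12507284 135.96347525]
80 97 [ 4.9 -6.9 80. ]
89 26 [ 5.1 -8.3 89. ]
98 22 [ 5.4 -7.9 98. ]
107 26 [  5.9  -8.4 106.9]
116 28 [  5.2  -8.  115.5]
125 27 [  5.2  -7.9 124.6]
134 93 [  1.6  -2.  133.8]
```

View pics/v3.png

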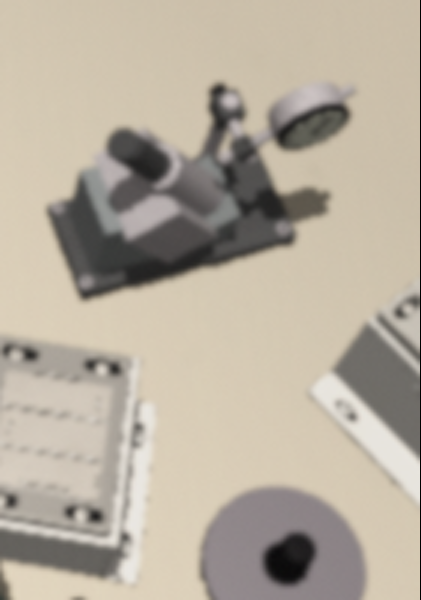

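The picture shows the master lying in the V, its stem at (140,155) clear above the block, and the depth puts its axis parallel to the groove. The cover is untouched at (285,565). Next is the cover.

Run:
```python
from h import *
p0,r0=cur(); rel(p0,r0,([.4147,-.1895,.22],RUP),([.4147,-.1895,.022],RUP))
```

```text
[-333.6 -136.2   79.5] [ 0.07  0.05 -0.05]
[-333.4 -136.5  277.5] [ 0.07  0.05 -0.05]
```

Call:
move_arm(motion=[[[-334, -136, 0, 0, 0, 0, 0.4], [-334, -136, 0, 0, 0, 0, 0.4], [-334, -136, 0, 0, 0, 0, 0.4], [-334, -136, 0, 0, 0, 0, 0.4], [-334, -136, 0, 0, 0, 0, 0.4], [-334, -136, 0, 0, 0, 0, 0.4], [-334, -136, 0, 0, 0, 0, 0.4], [-334, -136, 0, 0, 0, 0, 0.4], [-334, -136, 40, 0, 0, 0, 0.4], [-334, -136, 80, 0, 0, 0, 0.4], [-334, -136, 120, 0, 0, 0, 0.4], [-334, -136, 160, 0, 0, 0, 0.4], [-334, -136, 200, 0, 0, 0, 0.4], [-334, -136, 225, 0, 0, 0, 0.4], [-334, -136, 245, 0, 0, 0, 0.4], [-334, -136, 260, 0, 0, 0, 0.4], [-334, -136, 270, 0, 0, 0, 0.4], [-334, -136, 277, 0, 0, 0, 0.4], [-334, -136, 277, 0, 0, 0, 0.4], [-334, -136, 277, 0, 0, 0, 0.4]]])

```text
time_s: 18.9
tool_pos: [0.4149, -0.1892, 0.0226]
orientation: [3.14, 0.0, 1.844]
contact_force: [-0.4, -0.4, 0.5]
opening: 0.0529
grip_force: 0.0
```

Call:
move_arm(motion=[[[0, 0, 0, 0, 0, 0, 0.6], [0, 0, 0, 0, 0, 0, 0.75], [0, 0, 0, 0, 0, 0, 0.85], [0, 0, 0, 0, 0, 0, 0.85], [0, 0, 0, 0, 0, 0, 0.85], [0, 0, 0, 0, 0, 0, 0.85], [0, 0, 0, 0, 0, 0, 0.85]]], newtons=10)

```text
time_s: 19.6
tool_pos: [0.4147, -0.189, 0.0225]
orientation: [3.14, 0.0, 1.844]
contact_force: [0.0, 0.5, 6.2]
opening: 0.0218
grip_force: 10.0
```

Call:
move_arm(motion=[[[0, 0, 0, 0, 0, 0, 0.85], [0, 0, -5, 0, 0, 0, 0.85], [0, 0, -20, 0, 0, 0, 0.85], [0, 0, -45, 0, 0, 0, 0.85], [0, 0, -75, 0, 0, 0, 0.85], [0, 0, -110, 0, 0, 0, 0.85], [0, 0, -145, 0, 0, 0, 0.85], [0, 0, -180, 0, 0, 0, 0.85], [0, 0, -210, 0, 0, 0, 0.85], [0, 0, -225, 0, 0, 0, 0.85], [0, 0, -225, 0, 0, 0, 0.85]]], newtons=35)

```text
time_s: 20.7
tool_pos: [0.4153, -0.1897, 0.2494]
orientation: [3.138, 0.003, 1.844]
contact_force: [0.0, 0.5, -1.3]
opening: 0.0219
grip_force: 35.0
```

Run:
```python
from h import *
p0,r0=cur(); print(p0);rel(p0,r0,([.4752,.3150,.25],RUP))
```

```text
[ 0.4153118  -0.18971047  0.2494104 ]
[469.8 194.   -1.3] [ 0.22  0.18 -0.03]
```

Call:
move_arm(motion=[[[20, 8, 0, 0, 0, 0, 0.85], [55, 23, 0, 0, 0, 0, 0.85], [93, 38, 0, 0, 0, 0, 0.85], [131, 54, 0, 0, 0, 0, 0.85], [169, 70, 0, 0, 0, 0, 0.85], [207, 86, 0, 0, 0, 0, 0.85], [245, 101, 0, 0, 0, 0, 0.85], [283, 117, 0, 0, 0, 0, 0.85], [321, 132, 0, 0, 0, 0, 0.85], [359, 148, 0, 0, 0, 0, 0.85], [397, 164, 0, 0, 0, 0, 0.85], [430, 178, 0, 0, 0, 0, 0.85], [455, 188, 0, 0, 0, 0, 0.85], [470, 194, 0, 0, 0, 0, 0.85], [470, 194, 0, 0, 0, 0, 0.85], [470, 194, 0, 0, 0, 0, 0.85]]])

```text
time_s: 22.3
tool_pos: [0.4735, 0.3149, 0.2465]
orientation: [-3.14, 0.001, 1.845]
contact_force: [0.3, -0.0, -2.3]
opening: 0.0216
grip_force: 35.0
```

Run:
```python
from h import *
p0,r0=cur(); print(p0,r0.as_euler("xyz"));rel(p0,r0,([.4752,.3150,.154],RUP))
from station import robot
p,d=robot.snapshot("side"); c=robot.camera_params("side"); np.savez("side4.npz",p=p,d=d,**c)
cv2.imwrite("pics/c4.png",cv2.resize(p[170:320,160:300],(560,600))[:,:,::-1])
```

```text
[0.47346739 0.31489289 0.24654282] [-3.14042142e+00  1.04334060e-03  1.84467285e+00]
[-0.3  1.8 92.5] [-0.07  0.06 -0.01]
```

View pics/c4.png

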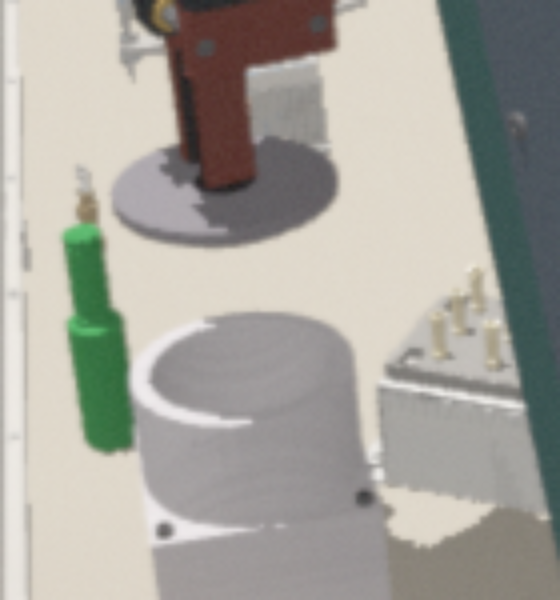

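The cover hangs level in the grip at (225,190), above the empty well whose rim is centred at (243,368). I lower it.

Call:
move_arm(motion=[[[0, 1.5, 0, 0, 0, 0, 0.85], [0, 1.5, 15, 0, 0, 0, 0.85], [0, 1.5, 30, 0, 0, 0, 0.85], [0, 1.5, 45, 0, 0, 0, 0.85], [0, 1.5, 60, 0, 0, 0, 0.85], [0, 1.5, 70, 0, 0, 0, 0.85], [0, 1.5, 77, 0, 0, 0, 0.85], [0, 1.5, 80, 0, 0, 0, 0.85], [0, 1.5, 80, 0, 0, 0, 0.85], [0, 1.5, 80, 0, 0, 0, 0.85]]])

```text
time_s: 23.35
tool_pos: [0.4761, 0.3165, 0.1681]
orientation: [3.14, -0.0, 1.844]
contact_force: [-0.3, -1.1, -2.1]
opening: 0.0216
grip_force: 35.0
```

Call:
move_arm(motion=[[[0, 0, 2, 0, 0, 0, 0.85], [0, 0, 4, 0, 0, 0, 0.85], [0, 0, 6, 0, 0, 0, 0.85], [0, 0, 8, 0, 0, 0, 0.85], [0, 0, 8, 0, 0, 0, 0.85]]])

```text
time_s: 23.85
tool_pos: [0.4754, 0.3162, 0.1592]
orientation: [3.141, 0.0, 1.844]
contact_force: [0.2, -0.4, -2.3]
opening: 0.0214
grip_force: 35.0
```

Entered freely; it needs about 5 mm more.

Call:
move_arm(motion=[[[-1, 0, 1, 0, 0, 0, 0.85], [-1, 0, 2, 0, 0, 0, 0.85], [-1, 0, 3, 0, 0, 0, 0.85], [-1, 0, 4, 0, 0, 0, 0.85], [-1, 0, 5, 0, 0, 0, 0.85], [-1, 0, 5, 0, 0, 0, 0.85]]])

```text
time_s: 24.45
tool_pos: [0.476, 0.3154, 0.1546]
orientation: [3.14, -0.0, 1.844]
contact_force: [-0.2, -1.3, -1.1]
opening: 0.021
grip_force: 35.0
```

Call:
move_arm(motion=[[[0, 0, 0.5, 0, 0, 0, 0.85], [0, 0, 1, 0, 0, 0, 0.85], [0, 0, 1, 0, 0, 0, 0.85]]])

```text
time_s: 24.75
tool_pos: [0.476, 0.3154, 0.1546]
orientation: [3.14, -0.0, 1.844]
contact_force: [-2.7, -1.1, 7.7]
opening: 0.0216
grip_force: 35.0
```

Seated. Now I release and retreat straight up, then off toward the middle for a check.

Call:
move_arm(motion=[[[0, 0, -0.5, 0, 0, 0, 0.75], [0, 0, -0.5, 0, 0, 0, 0.7], [0, 0, -0.5, 0, 0, 0, 0.6], [0, 0, -0.5, 0, 0, 0, 0.4], [0, 0, -0.5, 0, 0, 0, 0.4], [0, 0, -0.5, 0, 0, 0, 0.4], [0, 0, -10, 0, 0, 0, 0.4], [0, 0, -40, 0, 0, 0, 0.4], [0, 0, -80, 0, 0, 0, 0.4], [0, 0, -120, 0, 0, 0, 0.4], [0, 0, -150, 0, 0, 0, 0.4], [-50, 0, -150, 0, 0, 0, 0.4], [-100, 0, -150, 0, 0, 0, 0.4], [-150, 0, -150, 0, 0, 0, 0.4], [-200, 0, -150, 0, 0, 0, 0.4], [-250, 0, -150, 0, 0, 0, 0.4], [-300, 0, -150, 0, 0, 0, 0.4], [-300, 0, -150, 0, 0, 0, 0.4]]], newtons=5)

```text
time_s: 26.55
tool_pos: [0.5585, 0.0207, 0.3042]
orientation: [3.14, 0.003, 1.838]
contact_force: [0.9, 0.2, -0.1]
opening: 0.0526
grip_force: 0.0
```

Run:
```python
from h import *
from station import robot
I=[]
for n in("side","top"):
    p,d=robot.snapshot(n); c=robot.camera_params(n); np.savez(f"{n}5.npz",p=p,d=d,**c); I.append(cv2.resize(p,(400,300)))
    q,X=cloud(n,"5"); P=X.reshape(-1,3); near=(np.hypot(P[:,0]-.4765,P[:,1]-.3135)<.07)
    m=near&(P[:,2]>.140)&(P[:,2]<.156); Q=P[m]
    if len(Q)<50: print(n,"hidden"); continue
    A=np.c_[Q[:,:2]-Q[:,:2].mean(0),np.ones(len(Q))]; k=np.linalg.lstsq(A,Q[:,2],rcond=None)[0]
    print(n,len(Q),"disc centre",(np.percentile(Q,1,0)+np.percentile(Q,99,0))/2,"plane slope,z",k)
    L=(P-VA)@np.c_[VX,VY,VZ]*1000
    for a in (89,107,125): 
        j=(abs(L[:,2]-a)<4.5)&(abs(L[:,0])<20)&(abs(L[:,1])<20); print(a,j.sum(),L[j].mean(0).round(1) if j.any() else "")
cv2.imwrite("pics/end.png",np.hstack(I)[:,:,::-1])
```

```text
side 1246 disc centre [0.47298374 0.31463581 0.14705928] plane slope,z [ 0.03646081 -0.00507554  0.14775132]
89 0 
107 0 
125 0 
top 725 disc centre [0.51003521 0.31012748 0.14864004] plane slope,z [-0.00380778  0.00298742  0.14883032]
89 0 
107 0 
125 0
```

View pics/end.png

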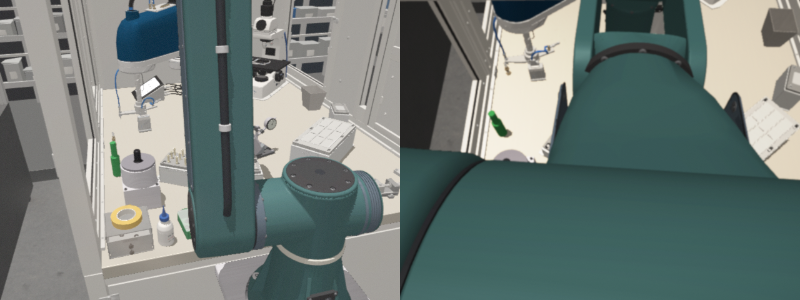

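The cover sits on the collar at (138,160) in the left half of the picture. Its disc top is at 148 mm, level, and centred on the well. The arm hides the master in both views here, but it was seen seated at 16.8 s, and nothing has gone near it since.

```bash
python3 -c "
from station import robot
print(robot.job_done())"
```

```text
the job is handed in; nothing more can be done
None
```

The job is handed in (no verdict was returned): the master lies let go in the V-rest with its foot on the stop, the dust cover sits seated and level on the empty well, and the arm kept clear of the vials and loupe.

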